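# Find the heavy lamp counterweight and present it over the lamp foot

## Task

One of these two look-alike lamp counterweights has the heavy core. Lift the left one (left as the robot sees it) clear of the bench to feel its weight and set it back down gently where it stood, then lift the right one to compare; take whichever is heavier and finish while holding it upright and still, centred a few centimetres above the stub of the lamp foot and not touching it. The lighter one must be left standing where it stood at first, set down rather than dropped, and everything else stays where it is.

Things in the scene. Friction and masses are not known exactly. Their poses are not given: they have to be found in the camera images.
- weight_left: the left (+y) of two look-alike closed steel lamp counterweights, upright and loose: round body 54 mm across, 72 mm high, with a round grip knob on top, 32 mm across, 72 to 104 mm above the underside. Origin: centre of the underside; z up its axis. Either may hold the heavy core (core_1; it varies; cores have 1 mm of play). Each weighs 0.15 to 0.65 kg; they differ by 150 g or more
- weight_right: the right (-y) one of the two counterweights, same shape and size as the left one; origin: centre of the underside; z: up along its axis
- lamp_foot: fixed lamp foot on the right of the weights: a round dark steel plate 144 mm across and 10 mm thick with a steel boss 60 mm across (top 16 mm above the bench) and a thin upright stub 14 mm across in its middle. Origin: centre of the underside
- stub_top (a point): centre of the top of the stub of the lamp foot, 40 mm above the bench; z up
- ring_nut: loose brass ring nut, 38 mm across, 12 mm high, lying between the two weights; not part of the job
- driver: loose screwdriver lying on the bench near the robot; not part of the job
- tape_roll: loose roll of brown tape, 90 mm across, 24 mm high, behind the weights; not part of the job
- shade_cup: loose brass bowl-shaped lamp cup, 70 mm across, 45 mm high, behind the weights; not part of the job
- carton: loose cardboard box, 100 x 140 x 70 mm, on the left; not part of the job
- spanner: loose steel spanner lying near the robot on the right; not part of the job
Not all that is in view belongs to the job. Leave any orange look-alike of the weight_right alone. What is shaped like the weight_left but pink is not meant.

How it is judged:
On the way, in this order (a step that is already met when the one before it is completed fails the run):
1. the left weight is lifted at least 30 mm clear of the bench in the gripper (height (world z) of weight_left above 0.03 m and contact force between weight_left and the fingers above 1 N), for 0.2 s.
2. the left weight is set back upright within 30 mm of where it stood, still between the fingers when it touches the bench (height (world z) of weight_left below 0.004 m and angle between weight_left's own z axis and vertical below 0.1 rad and distance of weight_left from where it was at the start of the episode below 0.03 m and contact force between weight_left and the fingers above 1 N), for 0.05 s.
3. the right weight is lifted at least 30 mm clear of the bench in the gripper (height (world z) of weight_right above 0.03 m and contact force between weight_right and the fingers above 1 N), for 0.2 s.
4. the right weight is set back in the same way or, if it is the heavier one, is held over the stub ((((height (world z) of weight_right below 0.004 m and angle between weight_right's own z axis and vertical below 0.1 rad and distance of weight_right from where it was at the start of the episode below 0.03 m) and contact force between weight_right and the fingers above 1 N) or (distance between core_1 and weight_right below 0.03 m and (contact force between weight_right and the fingers above 1 N and z of weight_right in the frame of stub_top between 0.01 and 0.11 m and horizontal distance between weight_right and stub_top below 0.025 m and angle between weight_right's own z axis and vertical below 0.2 rad and contact force between weight_right and lamp_foot below 0.1 N)))), for 0.05 s.
At the end, for the whole second after the job is handed in: The heavier weight is in the gripper, still and upright (within 0.2 rad), its underside 10 to 110 mm above the top of the stub, its axis within 25 mm of the stub's, touching nothing else; the lighter weight stands upright on the bench, released, within 30 mm of where it stood at the start (((distance between core_1 and weight_left below 0.03 m and (contact force between weight_left and the fingers above 1 N and z of weight_left in the frame of stub_top between 0.01 and 0.11 m and horizontal distance between weight_left and stub_top below 0.025 m and angle between weight_left's own z axis and vertical below 0.2 rad and contact force between weight_left and lamp_foot below 0.1 N) and linear speed of each of weight_left, weight_right below 0.03 m/s and (height (world z) of weight_right below 0.004 m and angle between weight_right's own z axis and vertical below 0.1 rad and distance of weight_right from where it was at the start of the episode below 0.03 m) and contact force between weight_right and the fingers below 0.1 N) or (distance between core_1 and weight_right below 0.03 m and (contact force between weight_right and the fingers above 1 N and z of weight_right in the frame of stub_top between 0.01 and 0.11 m and horizontal distance between weight_right and stub_top below 0.025 m and angle between weight_right's own z axis and vertical below 0.2 rad and contact force between weight_right and lamp_foot below 0.1 N) and linear speed of each of weight_right, weight_left below 0.03 m/s and (height (world z) of weight_left below 0.004 m and angle between weight_left's own z axis and vertical below 0.1 rad and distance of weight_left from where it was at the start of the episode below 0.03 m) and contact force between weight_left and the fingers below 0.1 N))); the arm keeps its last pose, push and grip.
It fails at once if a weight is tipped over (angle between any of weight_left, weight_right's own z axis and vertical above 0.6 rad).
It fails at once if another object is moved more than 30 mm (distance of any of ring_nut, driver, tape_roll, shade_cup, carton, spanner from where it was at the start of the episode above 0.03 m).
It also fails if it takes over 67 s, if anything falls off the work surface, if the arm or the gripper's body presses on something with over 40 N, if the wrist force passes 120 N, or if a joint passes its speed limit or range.

## Robot

A 7-joint arm with a two-finger parallel gripper is mounted at the origin on the work surface. World frame = base frame: x ahead of the robot, y to its left, z up, the work surface at z = 0. Lengths are in m, angles in rad, forces in N, time in s.
With the tool pointing down it reaches from about 0.425 to 0.925 m from the base axis. Payload 6.8 kg.
Tool frame: the origin (TCP) lies on the centre line of the jaws, within the pads' length; the fingertips stand ahead of it and the grasp point (between the pads) lies 11 mm behind it (r.tcp_to_tips is the z of the fingertips in the tool frame, in m); z points along the fingers, y is the line along which they close (so a half turn about z gives the same grasp; the last joint's range is limited). The gripper opens to 85 mm and grips with 20 to 120 N. Pads are 22 mm wide; open, the fingers measure 114 mm over their backs; the gripper's body (76 mm by 85 mm) begins 54 mm behind the grasp point. The pads swing forward as they close: fully open they stand 13 mm farther back than shut.
Start: joints at [-1.291, 0.477, 0.022, 1.555, -0.011, 1.109, -0.083], TCP at [0.255, 0.625, 0.239] pointing down, gripper open.
Joint ranges: [-2.96, 2.96], [-0.34, 2.1], [-1.41, 1.46], [0.24, 2.44], [-1.37, 4.51], [0.17, 1.92], [-2.96, 2.96]. Speed limits (rad/s): [2.39, 2.39, 3.14, 3.14, 3.14, 3.14, 3.14].

## Interface

Orientations are given as a rotation vector (axis times angle).
In Python, from bench import r, optics gives the robot as it stands.
- The arm moves only by the shell command python3 -m creep 'ROWS' [FORCE]. ROWS is a JSON object whose one key "rows" holds a list of rows, each a list of 7 numbers: the shift along the tool's x, y, z in units of 25 mm (1.0 is 25 mm), then the turn, a rotation vector about the tool's x, y, z in units of 8 degrees (1.0 is 8 degrees), then the finger opening in mm, from 0 to 85.4. A call has 1 to 10 rows; each row is the pose to reach, as a shift and turn from the pose commanded when the call began, along the tool's axes at that moment; what a row does not reach only later rows make up. A row lasts 1/8 s, in which the tool goes at most 62.5 mm and 10.7 degrees, less where a joint would pass 70% of its speed; a pose out of reach is approached as far as the arm can. A call with a gripper value outside its range is refused whole. The fingers move at their own pace and stop on an object; FORCE is the grip in N (left out, the last holds). Time passes only in rows, so rows that repeat a pose let the fingers close. It gives the time, the measured TCP pose, the force, the opening and the grip force at its end, in the units of the state.
- r.get_obs(): the state, without advancing time (a new reading comes with each control period).
- optics.grab_frame(name): name is "side" or "top" or "wrist"; returns a dict with "color" (400x640x3 uint8, blue, green, red), "K" (3x3 intrinsics, pixels), "R" (3x3) and "t" (3): a world point X has camera coordinates R X + t. Camera axes: x right, y down, z forward; pixel columns grow to the right and rows downward; lengths in m; the calibration is good to about 2 mm. A picture is of the moment at which its call begins. There is no depth.
- r.hand_in(): hands the job in; it is judged then, once.
The state is a dict: "clock": time; "joints": joint angles; "qvel": joint speeds; "tau": joint torques, N m; "tcp_pos": TCP position; "orientation": TCP orientation; "contact_force": force on the tool from outside, world axes, zero at the start; "moment": the same for the moment, N m; "grip_width": finger opening in m; "gripper_force": force on a finger pad.
Only numpy, scipy, OpenCV 4.12 (cv2) and the standard library are available. Lean on these libraries where they do the work, as an engineer would, in place of code of your own. Each camera call takes 0.05 s, during which the arm holds its last target. There are 200 camera calls.

## Working session

There is one attempt and no reset: what is moved stays moved. The work goes in short steps, Python scripts to look and compute and a shell command to move; the robot and the scene stay as the last step left them, time stands still between calls to the robot, and variables do not carry over. Pictures are saved under pics/ and viewed, at most 10 in all, crops included, and the job is handed in when it is done.

```bash
mkdir -p pics; cat > h.py <<'E'
import numpy as np, cv2
from bench import r, optics
def snap(n,f):
    d=optics.grab_frame(n); cv2.imwrite(f'pics/{f}.png',d['color']); np.savez(f'pics/{f}.npz',K=d['K'],R=d['R'],t=d['t']); return d
def ray(f,uv):
    d=np.load(f'pics/{f}.npz'); v=np.linalg.solve(d['K'],[*uv,1]); R=d['R']; return -R.T@d['t'], R.T@v/np.linalg.norm(v)
def tri(obs):
    A=np.zeros((3,3));b=np.zeros(3)
    for f,uv in obs:
        c,v=ray(f,uv);P=np.eye(3)-np.outer(v,v);A+=P;b+=P@c
    X=np.linalg.solve(A,b); return X,[np.linalg.norm((np.eye(3)-np.outer(ray(f,uv)[1],ray(f,uv)[1]))@(X-ray(f,uv)[0])) for f,uv in obs]
def onz(f,uv,z):
    c,v=ray(f,uv); return c+v*(z-c[2])/v[2]
def proj(f,X):
    d=np.load(f'pics/{f}.npz'); p=d['K']@(d['R']@np.array(X)+d['t']); return p[:2]/p[2]
E
python3 - <<'E'
from h import *
a=snap('top','top0');b=snap('side','side0')
o=r.get_obs(); print(o,r.tcp_to_tips)
for f in('top0','side0'):print(ray(f,(320,200)))
E
```

```text
{'clock': 0.1, 'joints': array([-1.2910683 ,  0.47772676,  0.02235272,  1.55632597, -0.01148991,
        1.10933541, -0.08310912]), 'qvel': array([ 0.00021131, -0.00310724,  0.00049001, -0.00301801, -0.00102597,
        0.00012586, -0.00080379]), 'tau': array([ 4.70392974e-03, -5.97760391e+01,  1.61418445e+00, -2.81957728e+01,
        1.29073294e-02,  4.90894585e-03, -1.85446606e-05]), 'tcp_pos': array([0.25509179, 0.62438171, 0.23842813]), 'orientation': array([-6.05341356e-01, -3.08252833e+00,  2.60192424e-03]), 'contact_force': array([ 0.04808932, -0.20488973, -0.12079876]), 'moment': array([-0.04332944,  0.0242222 ,  0.01735482]), 'gripper_force': 0.0, 'grip_width': 0.0850600164597968} 0.008
(array([0.32710016, 0.05284681, 1.10968486]), array([ 0.18395027, -0.02534212, -0.98260881]))
(array([-0.14528097, -0.6585027 ,  0.72239145]), array([ 0.57431367,  0.59967306, -0.55727555]))
```

View pics/top0.png

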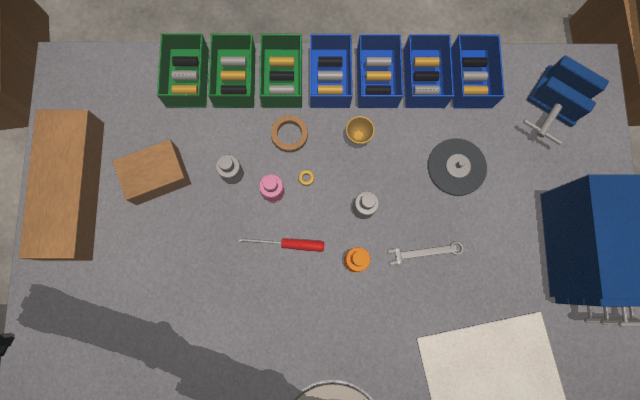

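View pics/side0.png

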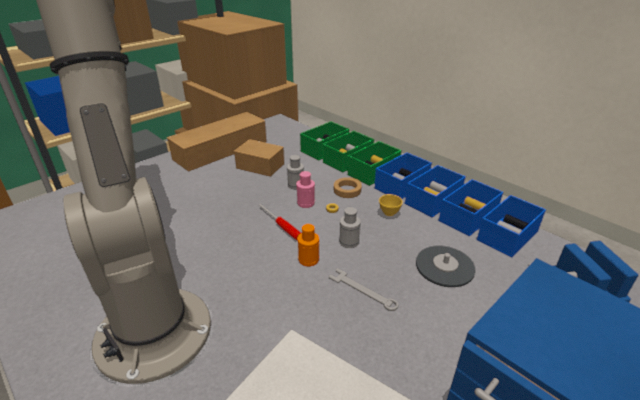

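The top view shows two grey weights, at (227,165) on the left and (367,203) on the right. The look-alikes are pink at (271,186) and orange at (358,259). The lamp foot is at (458,166). The grey steel ones fit the description; pink and orange are excluded. I'll confirm this with an enlarged crop.

```bash
python3 - <<'E'
from h import *
t=cv2.imread('pics/top0.png');s=cv2.imread('pics/side0.png')
def c(i,x,y,w,h,k):return cv2.resize(i[y:y+h,x:x+w],None,fx=k,fy=k,interpolation=cv2.INTER_CUBIC)
row1=np.hstack([c(t,x,y,44,44,6) for x,y in((206,144),(346,182),(437,145))])
row2=np.hstack([c(s,x,y,44,44,6) for x,y in((274,148),(328,205),(425,240))])
m=np.vstack([row1,row2])
cv2.imwrite('pics/crop1.png',m);print(m.shape)
E
```

```text
(528, 792, 3)
```

View pics/crop1.png

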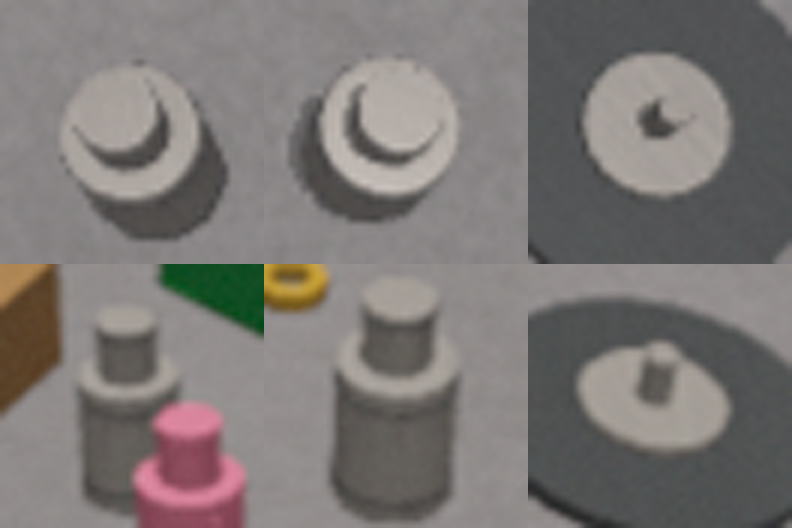

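The crop confirms both grey weights with knobs, and the stub on its boss.

```bash
cat >> h.py <<'E'
from scipy.spatial.transform import Rotation as Ro
def go(target,yaw=None):
    o=r.get_obs(); M=Ro.from_rotvec(o['orientation']).as_matrix()
    print('tcp',o['tcp_pos'].round(4),'toolx',M[:,0].round(3),'tooly',M[:,1].round(3),'toolz',M[:,2].round(3))
    print('shift units',(M.T@(np.array(target)-o['tcp_pos'])/.025).round(2))
    if yaw is not None: # desired tool y direction angle (world), tool down
        y=np.array([np.cos(yaw),np.sin(yaw),0]);
        if y@M[:,1]<0:y=-y
        z=np.array([0,0,-1.]);x=np.cross(y,z)
        print('turn units',np.degrees(Ro.from_matrix(M.T@np.c_[x,y,z]).as_rotvec()).__truediv__(8).round(2))
E
python3 - <<'E'
from h import *
for n,a,b in(('L',(225.2,162),(295.3,157.3)),('R',(368.7,200.8),(350.8,211)),('S',(460.7,162.7),(447.3,254.3))):
    X,e=tri([('top0',a),('side0',b)]);print(n,X.round(4),np.round(e,4))
print('body',onz('top0',(227.7,166),.072),onz('top0',(367,203.2),.072),onz('top0',(458.7,165.5),.016))
for n,p in dict(pink=(271,185),orange=(360,257)).items():print(n,onz('top0',p,.104))
print('ring',onz('top0',(306,178),.012),'cup',onz('top0',(360,130),.045),'cartoncorner',onz('top0',(188,182),.07),onz('top0',(174,143),.07))
d=np.load('pics/top0.npz');print(d['K'][0,0])
go([.66,.25,.2])
E
```

```text
L [0.6029 0.2368 0.1016] [0.0015 0.0015]
R [ 0.5151 -0.081   0.1019] [0.0012 0.0012]
S [ 0.6188 -0.3102  0.0391] [0.0009 0.0009]
body [0.60027812 0.23703511 0.072     ] [ 0.51411866 -0.08014599  0.072     ] [ 0.61729968 -0.31197348  0.016     ]
pink [0.54886237 0.13472771 0.104     ]
orange [ 0.39116688 -0.05839174  0.104     ]
ring [0.5865556  0.05812324 0.012     ] cup [ 0.69671863 -0.0708483   0.045     ] cartoncorner [0.56307936 0.32632584 0.07      ] [0.6554254 0.3631311 0.07     ]
467.01174511762315
tcp [0.2551 0.6244 0.2384] toolx [-0.926  0.378 -0.   ] tooly [ 0.378  0.926 -0.002] toolz [-0.001 -0.002 -1.   ]
shift units [-20.66  -7.74   1.55]
```

```bash
python3 - <<'E'
from h import *
go([.602,.237,.2],np.radians(21.5))
E
```

```text
tcp [0.2551 0.6244 0.2384] toolx [-0.926  0.378 -0.   ] tooly [ 0.378  0.926 -0.002] toolz [-0.001 -0.002 -1.   ]
shift units [-18.71  -9.09   1.55]
turn units [-0.01  0.01  5.78]
```

```bash
python3 -m creep '{"rows":[[-1.5,-0.7,0.1,0,0,0.5,85],[-3.7,-1.8,0.3,0,0,1.2,85],[-6,-2.9,0.5,0,0,1.9,85],[-8.3,-4,0.7,0,0,2.6,85],[-10.6,-5.1,0.9,0,0,3.3,85],[-12.9,-6.2,1.1,0,0,4,85],[-15,-7.3,1.3,0,0,4.7,85],[-17,-8.3,1.5,0,0,5.3,85],[-18.2,-8.9,1.55,0,0,5.7,85],[-18.7,-9.1,1.55,0,0,5.8,85]]}' 40
python3 - <<'E'
from h import *
go([.602,.237,.2],np.radians(21.5)); snap('wrist','w1')
print(proj('w1',[.602,.237,.104]))
E
```

```text
clock: 1.35
tcp_pos: [0.603, 0.2349, 0.2001]
orientation: [1.775, 2.591, -0.002]
contact_force: [0.8, 0.1, -0.0]
grip_width: 0.0849
gripper_force: 0.0
tcp [0.603  0.2349 0.2001] toolx [-0.361  0.933 -0.001] tooly [ 0.933  0.361 -0.001] toolz [-0.    -0.001 -1.   ]
shift units [ 0.09 -0.01  0.  ]
turn units [-0.01  0.01 -0.04]
[315.41007309 201.837729  ]
```

View pics/w1.png

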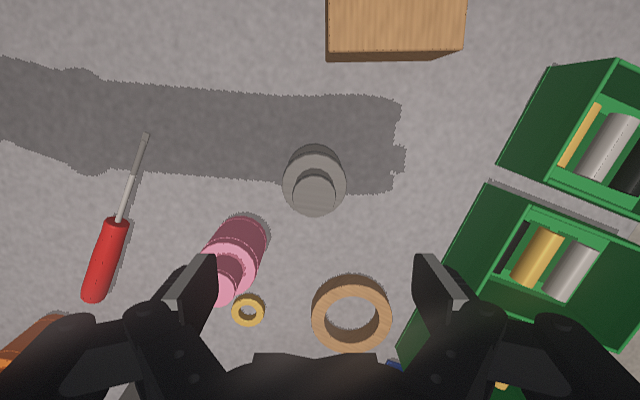

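The wrist view shows the left weight with its knob top centred near (314,195). It is clear of the pink one at (235,265). I'll combine the three views.

```bash
python3 - <<'E'
from h import *
X,e=tri([('top0',(225.2,162)),('side0',(295.3,157.3)),('w1',(314,195))]);print(X,e)
print(onz('w1',(314,195),.104),onz('top0',(225.2,162),.104))
g=cv2.cvtColor(cv2.imread('pics/w1.png'),6)[140:225,270:360]
cv2.imwrite('pics/crop2.png',cv2.resize(g,None,fx=6,fy=6,interpolation=2))
E
```

```text
[0.60213741 0.23828778 0.10030093] [np.float64(0.0004127060417546887), np.float64(0.003152136230198692), np.float64(0.0032659028307062393)]
[0.59918875 0.24143998 0.104     ] [0.6010086  0.23720216 0.104     ]
```

View pics/crop2.png

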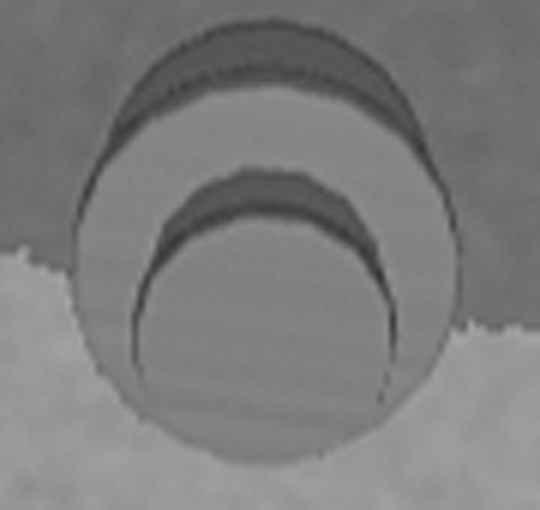

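```bash
python3 -m creep '{"rows":[[0.1,0,1,0,0,0,85],[0.16,-0.02,2.4,0,0,0,85],[0.16,-0.02,3.6,0,0,0,85],[0.16,-0.02,4.3,0,0,0,85],[0.16,-0.02,4.64,0,0,0,85],[0.16,-0.02,4.64,0,0,0,60],[0.16,-0.02,4.64,0,0,0,45],[0.16,-0.02,4.64,0,0,0,35],[0.16,-0.02,4.64,0,0,0,25],[0.16,-0.02,4.64,0,0,0,25]]}' 60
python3 -m creep '{"rows":[[0,0,0,0,0,0,20],[0,0,0,0,0,0,20],[0,0,0,0,0,0,20],[0,0,0,0,0,0,20]]}'
```

```text
clock: 2.65
tcp_pos: [0.6005, 0.2412, 0.0857]
orientation: [1.771, 2.595, 0.002]
contact_force: [-1.6, -0.5, 5.3]
grip_width: 0.0305
gripper_force: 59.0
clock: 3.15
tcp_pos: [0.6005, 0.2411, 0.0856]
orientation: [1.771, 2.595, 0.002]
contact_force: [-1.7, 0.5, 6.1]
grip_width: 0.0302
gripper_force: 59.0
```

```bash
python3 -m creep '{"rows":[[0,0,-0.3,0,0,0,20],[0,0,-0.8,0,0,0,20],[0,0,-1.4,0,0,0,20],[0,0,-1.9,0,0,0,20],[0,0,-2.2,0,0,0,20],[0,0,-2.3,0,0,0,20],[0,0,-2.3,0,0,0,20],[0,0,-2.3,0,0,0,20],[0,0,-2.3,0,0,0,20],[0,0,-2.3,0,0,0,20]]}'
python3 -c "
from h import *
o=r.get_obs();print(o['contact_force'],o['moment'],o['tau'],o['tcp_pos'])
snap('side','s2')
cv2.imwrite('pics/s2c.png',cv2.resize(cv2.imread('pics/s2.png')[60:240,200:440],None,fx=3,fy=3))"
```

```text
clock: 4.4
tcp_pos: [0.6, 0.2409, 0.1418]
orientation: [-1.771, -2.595, 0.001]
contact_force: [0.4, 0.8, -1.6]
grip_width: 0.0303
gripper_force: 59.5
[ 0.4104274   0.81447971 -1.64068963] [-0.03773132 -0.03786586  0.02582709] [-4.88446938e-03 -5.91755676e+01  6.26677483e+00 -2.49734956e+01
  1.60254235e-02  5.97059421e-03  7.65352240e-06] [0.5999863  0.24093973 0.14178997]
```

View pics/s2c.png

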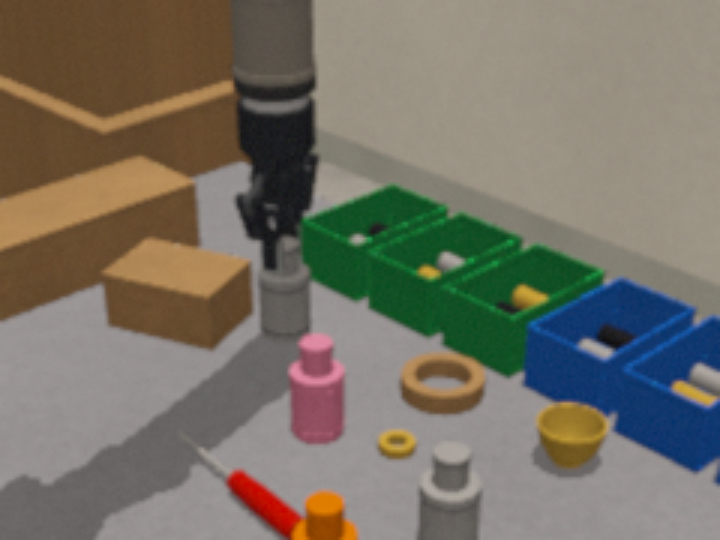

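The left weight is lifted upright and the wrist reads about 1.6 N, so roughly 0.17 kg. Next I set it down gently.

```bash
python3 -m creep '{"rows":[[0,0,0.3,0,0,0,20],[0,0,0.9,0,0,0,20],[0,0,1.4,0,0,0,20],[0,0,1.8,0,0,0,20],[0,0,2.0,0,0,0,20],[0,0,2.1,0,0,0,20],[0,0,2.18,0,0,0,20],[0,0,2.25,0,0,0,20],[0,0,2.3,0,0,0,20],[0,0,2.3,0,0,0,20]]}'
python3 -m creep '{"rows":[[0,0,0,0,0,0,20],[0,0,0,0,0,0,20]]}'
```

```text
clock: 5.7
tcp_pos: [0.6003, 0.2411, 0.0857]
orientation: [1.771, 2.595, 0.001]
contact_force: [-2.9, -1.6, 4.2]
grip_width: 0.0303
gripper_force: 60.1
clock: 5.95
tcp_pos: [0.6004, 0.2411, 0.0857]
orientation: [1.771, 2.595, 0.001]
contact_force: [-1.9, -0.7, 5.0]
grip_width: 0.0303
gripper_force: 60.1
```

```bash
python3 -m creep '{"rows":[[0,0,0,0,0,0,34],[0,0,0,0,0,0,42],[0,0,0,0,0,0,55],[0,0,0,0,0,0,70],[0,0,0,0,0,0,85],[0,0,-0.3,0,0,0,85],[0,0,-1.2,0,0,0,85],[0,0,-2.6,0,0,0,85],[0,0,-4,0,0,0,85],[0,0,-4.6,0,0,0,85]]}'
python3 - <<'E'
from h import *
go([.515,-.0805,.2],np.arctan2(-.0805,.515)); snap('side','s3');snap('top','t3')
a=cv2.imread('pics/s3.png')[140:280,260:480];b=cv2.imread('pics/t3.png')[120:260,180:400]
cv2.imwrite('pics/c3.png',cv2.resize(np.vstack([a,b]),None,fx=2.14,fy=2.14,interpolation=2))
E
```

```text
clock: 7.2
tcp_pos: [0.6012, 0.2413, 0.2022]
orientation: [1.77, 2.593, 0.005]
contact_force: [-0.1, -0.4, -0.1]
grip_width: 0.085
gripper_force: 0.0
tcp [0.6012 0.2413 0.2022] toolx [-0.364  0.931  0.   ] tooly [0.931 0.364 0.004] toolz [ 0.003  0.002 -1.   ]
shift units [-10.73  -7.9    0.05]
turn units [ 0.03 -0.01  3.78]
```

View pics/c3.png

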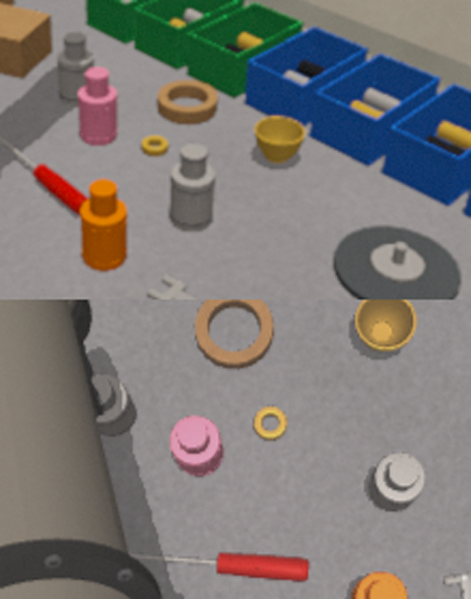

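The left weight stands upright again, at the same pixel in the side view. Now I move over to the right weight.

```bash
python3 -m creep '{"rows":[[-1,-0.7,0,0,0,0.3,85],[-2.6,-1.9,0,0,0,0.9,85],[-4.4,-3.2,0,0,0,1.5,85],[-6.2,-4.5,0,0,0,2.2,85],[-8,-5.8,0,0,0,2.8,85],[-9.5,-7,0.05,0,0,3.3,85],[-10.4,-7.7,0.05,0,0,3.7,85],[-10.73,-7.9,0.05,0,0,3.78,85],[-10.73,-7.9,0.05,0,0,3.78,85]]}'
python3 - <<'E'
from h import *
snap('wrist','w4'); print(proj('w4',[.515,-.0805,.104]))
go([.515,-.0805,.084],np.arctan2(-.0805,.515))
g=cv2.imread('pics/w4.png')[150:240,260:380]
cv2.imwrite('pics/crop4.png',cv2.resize(g,None,fx=6,fy=6,interpolation=2))
E
```

```text
clock: 8.43
tcp_pos: [0.5144, -0.0799, 0.198]
orientation: [-2.385, -2.045, -0.0]
contact_force: [0.6, -0.5, -0.2]
grip_width: 0.0847
gripper_force: 0.0
[317.07944909 205.96913226]
tcp [ 0.5147 -0.0791  0.1981] toolx [0.151 0.988 0.   ] tooly [ 0.988 -0.151 -0.   ] toolz [-0.  0. -1.]
shift units [-0.05  0.02  4.56]
turn units [-0.   -0.    0.02]
```

View pics/crop4.png

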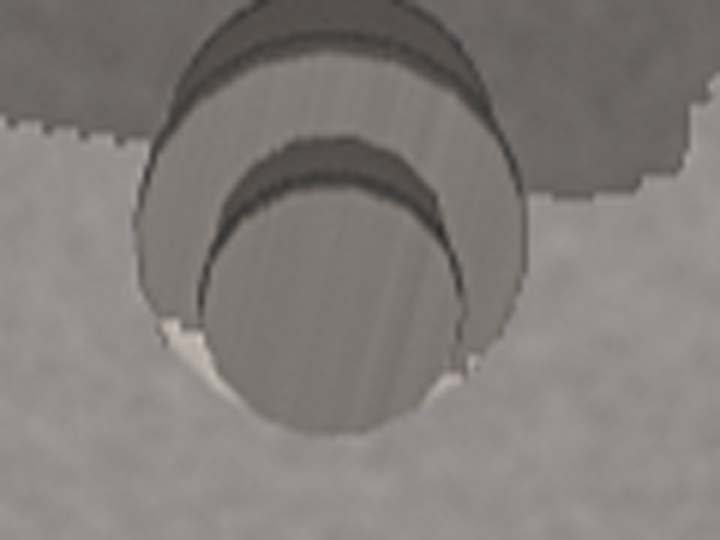

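```bash
python3 -m creep '{"rows":[[0,0,1,0,0,0,85],[0,0,2.4,0,0,0,85],[0,0,3.6,0,0,0,85],[0,0,4.2,0,0,0,85],[0,0,4.5,0,0,0,85],[0,0,4.5,0,0,0,60],[0,0,4.5,0,0,0,45],[0,0,4.5,0,0,0,35],[0,0,4.5,0,0,0,20],[0,0,4.5,0,0,0,20]]}' 80
python3 -m creep '{"rows":[[0,0,0,0,0,0,20],[0,0,0,0,0,0,20],[0,0,0,0,0,0,20],[0,0,0,0,0,0,20]]}'
python3 -m creep '{"rows":[[0,0,-0.3,0,0,0,20],[0,0,-0.8,0,0,0,20],[0,0,-1.4,0,0,0,20],[0,0,-1.9,0,0,0,20],[0,0,-2.2,0,0,0,20],[0,0,-2.3,0,0,0,20],[0,0,-2.3,0,0,0,20],[0,0,-2.3,0,0,0,20],[0,0,-2.3,0,0,0,20],[0,0,-2.3,0,0,0,20]]}'
```

```text
clock: 9.72
tcp_pos: [0.5146, -0.0808, 0.0868]
orientation: [2.386, 2.043, 0.002]
contact_force: [-1.6, 1.4, 6.8]
grip_width: 0.0301
gripper_force: 78.9
clock: 10.22
tcp_pos: [0.5146, -0.0808, 0.0868]
orientation: [2.386, 2.043, 0.002]
contact_force: [-0.8, 0.8, 6.4]
grip_width: 0.0297
gripper_force: 78.9
clock: 11.48
tcp_pos: [0.5138, -0.0808, 0.1431]
orientation: [-2.386, -2.043, 0.001]
contact_force: [-0.0, 0.7, -4.2]
grip_width: 0.0298
gripper_force: 79.4
```

The right weight reads about 4.2 N (0.43 kg) against 1.6 N for the left, so the right is heavier. I'll carry it over the stub.

```bash
python3 -c "
from h import *
print(r.get_obs()['contact_force']);go([.618,-.311,.177],np.arctan2(-.311,.618))"
```

```text
[-0.01810642  0.74175037 -4.15470196]
tcp [ 0.5138 -0.0808  0.1431] toolx [ 0.154  0.988 -0.   ] tooly [ 0.988 -0.154 -0.   ] toolz [-0. -0. -1.]
shift units [-8.46  5.53 -1.36]
turn units [-0.    0.    2.23]
```

```bash
python3 -m creep '{"rows":[[-0.3,0.2,-0.5,0,0,0.1,20],[-1,0.7,-1,0,0,0.3,20],[-2,1.3,-1.36,0,0,0.5,20],[-3.2,2.1,-1.36,0,0,0.8,20],[-4.4,2.9,-1.36,0,0,1.2,20],[-5.6,3.7,-1.36,0,0,1.5,20],[-6.7,4.4,-1.36,0,0,1.8,20],[-7.6,5,-1.36,0,0,2,20],[-8.2,5.4,-1.36,0,0,2.15,20],[-8.46,5.53,-1.36,0,0,2.23,20]]}'
python3 -m creep '{"rows":[[0,0,0,0,0,0,20],[0,0,0,0,0,0,20],[0,0,0,0,0,0,20],[0,0,0,0,0,0,20]]}'
python3 - <<'E'
from h import *
go([.618,-.311,.177]); snap('side','s5');snap('top','t5')
print('bottom front', [proj('s5',[.618,-.311,z]) for z in(.09,.04)])
a=cv2.imread('pics/s5.png')[100:300,340:540];b=cv2.imread('pics/s5.png')[100:300,240:440]
a=cv2.imread('pics/s5.png')[130:290,360:520];b=cv2.imread('pics/t5.png')[100:260,380:540]
cv2.imwrite('pics/c5.png',cv2.resize(np.hstack([a,b]),None,fx=2.5,fy=2.5,interpolation=2))
E
```

```text
clock: 12.72
tcp_pos: [0.6181, -0.3121, 0.1775]
orientation: [2.675, 1.646, -0.0]
contact_force: [-0.4, -0.2, -4.4]
grip_width: 0.0298
gripper_force: 79.8
clock: 13.22
tcp_pos: [0.618, -0.3104, 0.1774]
orientation: [-2.674, -1.649, -0.0]
contact_force: [-0.3, 0.6, -4.2]
grip_width: 0.03
gripper_force: 79.8
tcp [ 0.618  -0.3104  0.1774] toolx [0.449 0.894 0.   ] tooly [ 0.894 -0.449 -0.   ] toolz [ 0.  0. -1.]
shift units [-0.02  0.01  0.02]
bottom front [array([450.67897458, 238.47067342]), array([447.11952666, 254.41627382])]
```

View pics/c5.png

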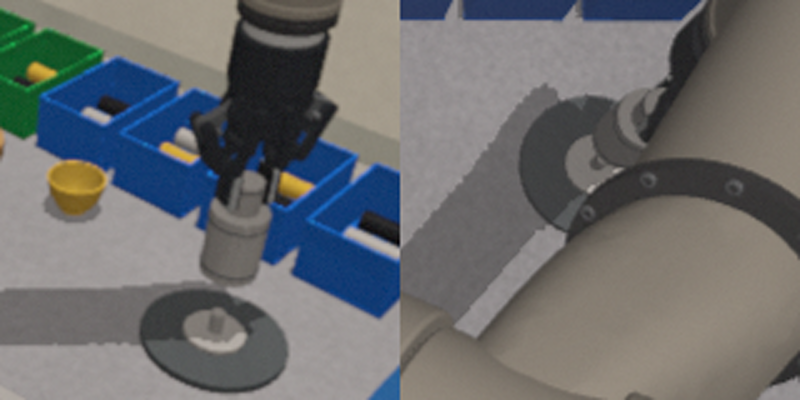

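The side view shows the weight upright, its underside centred at about (452,237) against a predicted (451,238). It is clear of the stub at (447,254), so I'm handing in.

```bash
python3 -c "
from bench import r
print(r.hand_in())"
```

```text
the job is handed in; nothing more can be done
None
```

I handed the job in with the right weight, the heavier one (about 0.43 kg against 0.17 kg), held upright and still about 5 cm above the stub, and the left one set back standing where it was; the hand-in gave no verdict.

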